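# Bring the track-laying tweezers up to the rail ends and hold the rails to gauge

## Robot

A 6-joint arm with a two-finger parallel gripper is mounted at the origin on the work surface. World frame = base frame: x ahead of the robot, y to its left, z up, the work surface at z = 0. Lengths are in m, angles in rad, forces in N, time in s.
With the tool pointing down it reaches from about 0.375 to 0.975 m from the base axis. Payload 3.8 kg.
Tool frame: the origin (TCP) lies midway between the tips of the shut fingers; the grasp point (between the pads) lies 19 mm behind it; x points along the fingers, z is the direction in which the jaws open and shut, and the axes are right-handed (so a half turn about x gives the same grasp; the last joint's range is limited). The gripper opens to 85 mm and grips with 20 to 120 N. Pads are 22 mm wide; open, the fingers measure 114 mm over their backs; the gripper's body (76 mm by 85 mm) begins 54 mm behind the grasp point. The pads swing forward as they close: fully open they stand 13 mm farther back than shut.
Start: joints at [1.232, 0.264, 1.604, -0, 1.274, -0.037], TCP at [0.201, 0.644, 0.231] pointing down, gripper open.
Joint ranges: [-2.63, 2.63], [-0.94, 2.18], [0.31, 2.57], [-1.31, 4.45], [0, 2.66], [-2.55, 2.55]. Speed limits (rad/s): [2.57, 2.57, 3.14, 3.14, 3.14, 3.14].

## Interface

Orientations are given as a rotation vector (axis times angle).
In Python, from workcell import * gives the robot as it stands. The module is installed in compiled form; this text tells all that it offers.
- The arm moves only by the tool carry_out, never from a script. Its arguments are lists of equal length, an entry for each row: "offset": the shift along the tool's x, y, z in cm, a list of three; "delta_rot": the turn, a rotation vector about the tool's x, y, z in degrees, a list of three. A call has exactly 5 rows; each row shifts and turns the commanded pose from where the row before left it, along the tool's axes as they then stand; what a row does not reach is not made up. A row lasts 1/12 s, in which the tool goes at most 41.7 mm and 7.16 degrees, less where a joint would pass 70% of its speed; a pose out of reach is approached as far as the arm can. A call is refused whole if a number of a shift passes 4.17 or a number of a turn 7.16, either way. A call with a gripper value outside its range is refused whole. "fingers" is the opening, from -1 (shut) to 1 (fully open), set as the call begins (left out, the last holds). The fingers move at their own pace and stop on an object; "newtons" is the grip in N (left out, the last holds). Time passes only in rows, so rows that do not move let the fingers close, or fill a call up. It gives the time, the measured TCP pose, the force and the opening at its end, in the units of the state.
- read_state(): the state, without advancing time (a new reading comes with each control period).
- read_camera(name): name is "scene" or "top" or "wrist"; returns (picture, depth): 480x640x3 uint8, red, green, blue; 480x640 float32, m along the optical axis (not along the pixel's ray), 0 where there is no reading.
- get_calibration(name): a dict with "fx", "fy", "cx", "cy" (pixels), "distortion" ([k1, k2, p1, p2, k3] as OpenCV has them; the pictures are not rectified), "R" (3x3) and "t" (3): a world point X has camera coordinates R X + t; the wrist camera has in their place "mount" (4x4, takes a point from camera to tool coordinates, whose origin is the TCP and whose axes are the tool frame's). Camera axes: x right, y down, z forward; pixel columns grow to the right and rows downward; lengths in m; the calibration is good to about 2 mm. A picture is of the moment at which its call begins: read the wrist's pose just before it. get_calibration takes no time and is no camera call.
- finish_job(): hands the job in, once; it reports no verdict.
The state is a dict: "time": time; "q": joint angles; "joint_vel": joint speeds; "joint_torque": joint torques, N m; "tool_pos": TCP position; "tcp_rot": TCP orientation; "wrist_force": force on the tool from outside, world axes, zero at the start; "torque": the same for the moment, N m; "width": opening from 0.0 (shut) to 1.0 (fully open).
Only numpy, scipy, OpenCV 4.12 (cv2) and the standard library are available. Lean on these libraries where they do the work, as an engineer would, in place of code of your own. Each camera call takes 0.05 s, during which the arm holds its last target. There are 200 camera calls.

## Task

The two new brass rails have sprung apart at their free ends. With the tweezers open, slide their carriage along its guide rail fully home against the red end stop, then squeeze the two steel leaves until the brass tips have pressed both rails in to the red gauge lines; do not squeeze well inside the lines, do not touch the rails with the gripper and leave the other things on the bench alone. Finish holding: the gripper stays on both leaves and keeps the tips steady on the lines when the program ends.

Things in the scene. Friction and masses are not known exactly. Their poses are not given: they have to be found in the camera images.
- jig: Track-laying slide: plywood board 480 x 130 x 12 mm, fixed; origin under its centre on the bench, x along slide and track (roughly world y), y across, z up. From -x to +x: steel guide rail with carriage, red end stop (x -69 to -55 mm, top 36 mm above the bench), clear board, then paper plan with two red gauge lines, sleepers, new brass rails and laid rails (top 21 mm above the bench).
- carriage (a joint): Travel of the carriage towards the track (+x of jig), m: 0 fully back, 0.070 against the red end stop. Stiff to slide (about 3 N), stays where left. Plate 72 x 50 mm, top 40 mm above the bench; on it a dark clamp 24 x 28 mm, top 61 mm above the bench, holds the heel of the tweezers.
- push_post (a point): On the axis of the black upright post for moving the carriage, 62 mm above the bench; post 16 mm across, from 40 to 74 mm above the bench. The heel clamp stands 12 mm ahead of it; clear at both sides.
- squeeze_point (a point): Midway between the leaves at their ribbed zone, where to squeeze: 48 mm above the bench, 137 mm ahead (+x of jig) of push_post, moves with the carriage. Leaves stand on edge, 42 to 54 mm above the bench, 3 mm thick, squeezed across the jig (its y). Over their outer faces here: 45 mm open, 32 mm with the tips on the lines (faces then parallel). Below: bare board.
- leaf_l (a joint): Angle the left leaf (+y side of jig) is squeezed in, rad: 0 open, 0.065 with its tip on the line, at most 0.13. Vertical hinge on the centre line, 105 mm behind squeeze_point and 168 mm behind the tip. Sprung: at squeeze_point about 1 N to start, about 5.5 N on the line with the rail pressing back; springs open when let go.
- leaf_r (a joint): The same for the right leaf (-y side of jig); positive is squeezed in.
- tip_l (a point): Inner face of the left brass tip (10 mm long, 3 mm thick, bent down to 17 to 27 mm above the bench), 20 mm above the bench, 63 mm ahead of squeeze_point. Tips are 60 mm apart when open and 38 mm apart on the lines.
- tip_r (a point): Inner face of the right brass tip, likewise.
- line_l (a point): Point above the left red gauge line, 19 mm to the +y side of the jig's centre line, fixed to the jig, where the left tip's inner face belongs once the carriage is home.
- line_r (a point): The same on the right, 19 mm to the -y side; the two lines are 38 mm apart.
- rail_l (a joint): Angle of the left new brass rail, rad: 0 sprung outwards (its free end about 7 mm outside the line), 0.055 straight on the line. Rail 123 mm long, 5 mm high, pivoting in its joiner; with the carriage home the open tip stands outside it, 11 mm past its free end, and presses on its outer face when squeezed.
- rail_r (a joint): The same for the right rail; positive is inwards.
- rail_end_l (a point): Outer face of the left rail at its free end, 20 mm above the bench.
- rail_end_r (a point): Outer face of the right rail at its free end.
- spool: Bystander: white reel of wire, 48 mm across, 34 mm high, beside the board; origin under its centre.
- pin_tin: Bystander: aluminium pin tin, 52 mm across, 28 mm high, beside the board.
- pliers: Bystander: yellow-handled pliers, 155 mm long, 12 mm high, lying beside the board.
- jar: Bystander: amber jar, 60 mm across, 110 mm high.
- glue: Bystander: white glue bottle, 54 mm across, 170 mm high.
- awl: Bystander: wooden-handled screwdriver, 170 mm long, lying.
- van: Bystander: brown model goods van, 154 x 62 x 71 mm, standing to the robot's right.

How it is judged:
On the way, in this order (a step that is already met when the one before it is completed fails the run):
1. the carriage is home against the red end stop with the tweezers still open (value of joint carriage above 0.0675 m and distance between tip_l and tip_r above 0.055 m), for 0.2 s.
2. the gripper squeezes both leaves and holds the tips and rails on the gauge lines (value of joint carriage above 0.0675 m and distance between tip_l and tip_r between 0.036 and 0.04 m and y of tip_l in the frame of jig between 0.016 and 0.022 m and value of joint rail_l between 0.025 and 0.086 rad and contact force between the fingers and leaf_l above 1 N and y of tip_r in the frame of jig between -0.022 and -0.016 m and value of joint rail_r between 0.025 and 0.086 rad and contact force between the fingers and leaf_r above 1 N), for 0.3 s.
At the end, for the whole second after the job is handed in: Carriage within 2.5 mm of its stop; gripper on both leaves (over 1 N each); tips 36 to 40 mm apart, each within 3 mm of its red line; both new rails within about 3 mm of the line; everything still; squeeze kept on (all of step 2 and velocity of joint leaf_l between -0.05 and 0.05 rad/s and velocity of joint leaf_r between -0.05 and 0.05 rad/s); the arm keeps its last pose, push and grip.
It fails at once if the tips are squeezed well inside the lines (under 33 mm apart) (distance between tip_l and tip_r below 0.033 m).
It fails at once if the gripper touches the new rails (contact force between any of the arm, the fingers and rail_l above 0.5 N or contact force between any of the arm, the fingers and rail_r above 0.5 N).
It fails at once if a bystander is moved by more than 30 mm (distance of any of spool, pin_tin, pliers, jar, glue, awl, van from where it was at the start of the episode above 0.03 m).
It also fails if it takes over 48 s, if anything falls off the work surface, if the arm or the gripper's body presses on something with over 40 N, if the wrist force passes 120 N, or if a joint passes its speed limit or range.

## Working session

There is one attempt and no reset: what is moved stays moved. The work goes in short steps, Python scripts to look and compute and a tool call to move; the robot and the scene stay as the last step left them, time stands still between calls to the robot, and variables do not carry over. Pictures are saved under pics/ and viewed, about 8 in all and at most 12, crops included, and the job is handed in when it is done.

Besides the shell and the picture viewer there is one more tool, called after "Call:" by a JSON object that holds its "fn" and its "kwargs". carry_out: Moves the arm, as the interface text tells. Its arguments: {"type":"object","properties":{"offset":{"type":"array"},"delta_rot":{"type":"array"},"fingers":{"type":"number"},"newtons":{"type":"number"}},"required":["offset","delta_rot"]}

```bash
mkdir -p pics; python3 - <<'E'
from workcell import *
import cv2,numpy as np
s=read_state();print(s)
for n in("top","scene"):
    p,d=read_camera(n);cv2.imwrite(f"pics/{n}0.png",p[...,::-1]);np.save(f"{n}d.npy",d)
    c=get_calibration(n);print(n,{k:np.round(v,4).tolist() for k,v in c.items()})
print(get_calibration("wrist"))
E
```

```text
{'time': 0.0, 'q': array([ 1.23210711e+00,  2.64800340e-01,  1.60538873e+00, -1.59098395e-05,
        1.27369787e+00, -3.69193956e-02]), 'joint_vel': array([ 0.00226838,  0.00044081, -0.00081411, -0.00070422, -0.00126367,
        0.00114853]), 'joint_torque': array([ 2.85833943e-03, -5.15092993e+01, -3.67326558e+01,  2.45033033e-05,
        1.29904298e-02,  1.51988502e-05]), 'tool_pos': array([0.20039072, 0.64379458, 0.22992228]), 'tcp_rot': array([-0.98544262,  1.33891619,  0.98327814]), 'wrist_force': array([0.46979177, 0.09342027, 0.39120634]), 'torque': array([-0.08896985,  0.05515484,  0.03416736]), 'width': 1.0002337950861875}
top {'fx': 552.7515, 'fy': 552.7515, 'cx': 324.2314, 'cy': 239.6444, 'distortion': [0.0166, 0.0, 0.0, 0.0, 0.0], 'R': [[0.0249, -0.9996, 0.0098], [-0.9879, -0.0261, -0.1528], [0.153, -0.0059, -0.9882]], 't': [-0.0266, 0.5415, 1.314]}
scene {'fx': 463.6348, 'fy': 463.6348, 'cx': 315.0518, 'cy': 241.3121, 'distortion': [-0.0041, 0.0, 0.0, 0.0, 0.0], 'R': [[0.8059, 0.5921, 0.0006], [0.4444, -0.6042, -0.6614], [-0.3912, 0.5332, -0.7501]], 't': [-0.4274, -0.2195, 1.5045]}
{'fx': 395.1704352473218, 'fy': 395.1704352473218, 'cx': 318.3106108529537, 'cy': 247.17931551132608, 'distortion': array([-0.08497073,  0.        ,  0.        ,  0.        ,  0.        ]), 'mount': array([[-3.52682445e-04, -2.96459311e-01,  9.55045419e-01,
        -1.42227648e-01],
       [-1.92730528e-03, -9.55043503e-01, -2.96459428e-01,
         7.62515392e-02],
       [ 9.99998081e-01, -1.94522011e-03, -2.34540519e-04,
         5.50999640e-04],
       [ 0.00000000e+00,  0.00000000e+00,  0.00000000e+00,
         1.00000000e+00]])}
```

View pics/top0.png

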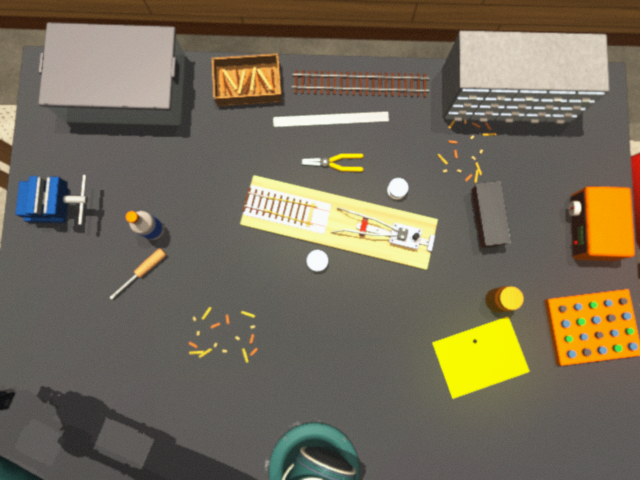

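View pics/scene0.png

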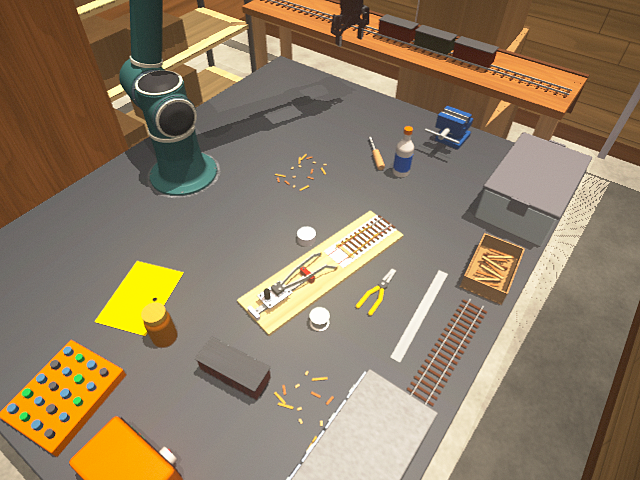

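Top view: the jig runs from about (245,205) to (435,245). The red stop is near (363,227), the post near (416,237) and the tweezer tips near (338,215). Two cameras are enough to measure from.

```bash
cat > h.py <<'E'
import cv2,numpy as np
from scipy.spatial.transform import Rotation as Ro
def ray(c,uv,z,Rt=None):
    K=np.array([[c['fx'],0,c['cx']],[0,c['fy'],c['cy']],[0,0,1]])
    n=cv2.undistortPoints(np.float64(uv).reshape(-1,1,2),K,np.array(c['distortion'])).reshape(-1,2)
    d=np.c_[n,np.ones(len(n))]
    R,t=(np.array(c['R']),np.array(c['t'])) if Rt is None else Rt
    o=-R.T@t; w=d@R
    return o+w*((z-o[2])/w[:,2])[:,None]
def proj(c,X,Rt=None):
    K=np.array([[c['fx'],0,c['cx']],[0,c['fy'],c['cy']],[0,0,1]])
    R,t=(np.array(c['R']),np.array(c['t'])) if Rt is None else Rt
    return cv2.projectPoints(np.float64(X).reshape(-1,1,3),cv2.Rodrigues(R)[0],np.float64(t),K,np.array(c['distortion']))[0].reshape(-1,2)
def wristRt(c,s):
    M=np.eye(4);M[:3,:3]=Ro.from_rotvec(s['tcp_rot']).as_matrix();M[:3,3]=s['tool_pos']
    T=np.linalg.inv(M@c['mount']);return T[:3,:3],T[:3,3]
E
python3 - <<'E'
from workcell import *
from h import *
print(Ro.from_rotvec(read_state()['tcp_rot']).as_matrix().round(3))
for n in("top","scene"):
    c=get_calibration(n);im=cv2.imread(f"pics/{n}0.png");h=cv2.cvtColor(im,cv2.COLOR_BGR2HSV)
    m=cv2.inRange(h,(15,40,120),(32,175,255))
    m=cv2.morphologyEx(m,cv2.MORPH_CLOSE,np.ones((9,9)))
    k,l,st,ce=cv2.connectedComponentsWithStats(m)
    ctr=(340,222) if n=="top" else (300,285)
    cs,_=cv2.findContours(m,0,2);b=[x for x in cs if cv2.contourArea(x)>2000 and cv2.pointPolygonTest(cv2.convexHull(x),ctr,False)>=0][0]
    W=ray(c,cv2.convexHull(b).reshape(-1,2),.012)[:,:2]
    r=cv2.minAreaRect((W*1000).astype(np.float32));print(n,r)
    red=((h[...,0]<8)|(h[...,0]>172))&(h[...,1]>170)&(h[...,2]>110)
    k,l,st,ce=cv2.connectedComponentsWithStats(red.astype(np.uint8))
    for i in range(1,k):
        if st[i,4]>12 and cv2.pointPolygonTest(cv2.convexHull(b),tuple(map(float,ce[i])),False)>0: print(' red',st[i],ce[i],ray(c,ce[i],.036))
im=cv2.imread("pics/top0.png")[165:280,230:450];cv2.imwrite("pics/c1.png",cv2.resize(im,None,fx=3.6,fy=3.6,interpolation=cv2.INTER_CUBIC))
E
```

```text
[[-0.001 -0.955  0.297]
 [-0.002  0.297  0.955]
 [-1.     0.    -0.002]]
top ((609.2919921875, -51.2894287109375), (487.25946044921875, 166.84385681152344), 77.75847625732422)
 red [361 219   6  12  47] [363.36170213 224.93617021] [[ 0.5822364  -0.10859692  0.036     ]]
scene ((628.9019165039062, -45.00164794921875), (504.7008361816406, 297.5465393066406), 89.99686431884766)
 red [300 268  10   7  33] [304.72727273 270.66666667] [[ 0.57468951 -0.10535214  0.036     ]]
```

View pics/c1.png

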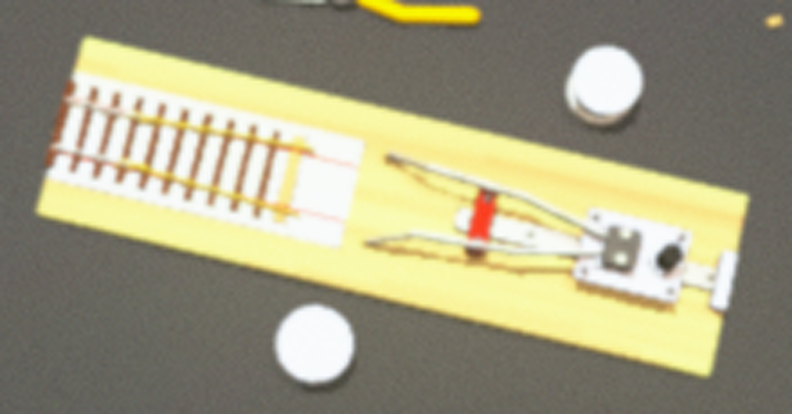

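The crop shows the board corners at about (85,38), (750,195), (712,375) and (38,213). The post is at (669,256), the stop at (481,222), and the tips are open well short of the rails.

```bash
python3 - <<'E'
from workcell import *
from h import *
c=get_calibration("top")
f=lambda p:np.float64(p)/3.6+[230-.36,165-.36]
W=ray(c,f([(85,38),(750,195),(712,375),(38,213)]),.012)[:,:2]
print(W.round(4),np.linalg.norm(W-np.roll(W,-1,0),axis=1).round(4))
o=W.mean(0);x=(W[0]+W[3]-W[1]-W[2]);x/=np.linalg.norm(x);y=np.array([-x[1],x[0]])
print('o',o,'x',x,'yaw',np.degrees(np.arctan2(x[1],x[0])))
for n,p,z in(("post",(669,254),.074),("stop",(481,222),.036),("tipR",(390,160),.05),("tipL",(370,243),.05)):
    q=ray(c,f([p]),z)[0][:2];print(n,q.round(4),'jig',((q-o)@x).round(4),((q-o)@y).round(4))
E
```

```text
[[ 0.7079  0.1722]
 [ 0.6074 -0.2987]
 [ 0.4799 -0.2715]
 [ 0.5812  0.1993]] [0.4814 0.1303 0.4816 0.1296]
o [ 0.59412411 -0.04967603] x [0.20962312 0.97778226] yaw 77.89973322535714
post [ 0.5536 -0.2311] jig -0.1859 0.0016
stop [ 0.5788 -0.1084] jig -0.0606 0.0027
tipR [ 0.6176 -0.0445] jig 0.01 -0.0219
tipL [ 0.5598 -0.0321] jig 0.0099 0.0373
```

Call:
{"fn": "carry_out", "kwargs": {"offset": [[0, 0, 0], [0, 0, 0], [0, 0, 0], [0, 0, 0], [0, 0, 0]], "delta_rot": [[7.1, 0, 0], [7.1, 0, 0], [7.1, 0, 0], [7.1, 0, 0], [7.1, 0, 0]], "fingers": -1, "newtons": 30}}

```text
time: 0.52
tool_pos: [0.2005, 0.644, 0.2304]
tcp_rot: [-0.505, 1.512, 0.503]
wrist_force: [-0.1, 0.1, -0.8]
width: 0.299
```

Call:
{"fn": "carry_out", "kwargs": {"offset": [[0, 0, 0], [0, 0, 0], [0, 0, 0], [0, 0, 0], [0, 0, 0]], "delta_rot": [[7.1, 0, 0], [7.1, 0, 0], [7.1, 0, 0], [7.1, 0, 0], [7.1, 0, 0]]}}

```text
time: 0.93
tool_pos: [0.2005, 0.6441, 0.2305]
tcp_rot: [-0.02, 1.571, 0.018]
wrist_force: [-0.5, -0.3, 0.8]
width: -0.002
```

Call:
{"fn": "carry_out", "kwargs": {"offset": [[0, 0, 0], [0, 0, 0], [0, 0, 0], [0, 0, 0], [0, 0, 0]], "delta_rot": [[7, 0, 0], [6.8, 0, 0], [0, 0, 0], [0, 0, 0], [0, 0, 0]]}}

```text
time: 1.35
tool_pos: [0.2006, 0.6443, 0.2309]
tcp_rot: [0.163, 1.565, -0.164]
wrist_force: [-0.2, -0.2, -0.8]
width: 0.002
```

Call:
{"fn": "carry_out", "kwargs": {"offset": [[0, -3.25, 2.12], [0, -3.25, 2.12], [0, -3.25, 2.12], [0, -3.25, 2.12], [0, -3.25, 2.12]], "delta_rot": [[0, 0, 0], [0, 0, 0], [0, 0, 0], [0, 0, 0], [0, 0, 0]]}}

```text
time: 1.77
tool_pos: [0.2704, 0.4617, 0.2311]
tcp_rot: [0.163, 1.565, -0.163]
wrist_force: [0.8, 0.4, 0.4]
width: 0.001
```

Call:
{"fn": "carry_out", "kwargs": {"offset": [[0, -3.25, 2.12], [0, -3.25, 2.12], [0, -3.25, 2.12], [0, -3.25, 2.12], [0, -3.25, 2.12]], "delta_rot": [[0, 0, 0], [0, 0, 0], [0, 0, 0], [0, 0, 0], [0, 0, 0]]}}

```text
time: 2.18
tool_pos: [0.34, 0.2806, 0.2315]
tcp_rot: [0.164, 1.564, -0.163]
wrist_force: [1.2, -0.4, 0.7]
width: -0.0
```

Call:
{"fn": "carry_out", "kwargs": {"offset": [[0, -3.25, 2.12], [0, -3.25, 2.12], [0, -3.25, 2.12], [0, -3.25, 2.12], [0, -3.25, 2.12]], "delta_rot": [[0, 0, 0], [0, 0, 0], [0, 0, 0], [0, 0, 0], [0, 0, 0]]}}

```text
time: 2.6
tool_pos: [0.4097, 0.0994, 0.2317]
tcp_rot: [0.164, 1.563, -0.163]
wrist_force: [0.8, 0.1, 0.4]
width: -0.002
```

Call:
{"fn": "carry_out", "kwargs": {"offset": [[0, -3.25, 2.12], [0, -3.25, 2.12], [0, -3.25, 2.12], [0, -3.25, 2.12], [0, -3.25, 2.12]], "delta_rot": [[0, 0, 0], [0, 0, 0], [0, 0, 0], [0, 0, 0], [0, 0, 0]]}}

```text
time: 3.02
tool_pos: [0.4794, -0.082, 0.2316]
tcp_rot: [0.164, 1.564, -0.164]
wrist_force: [0.3, 0.4, 0.1]
width: -0.004
```

Call:
{"fn": "carry_out", "kwargs": {"offset": [[0, -3.25, 2.12], [0, -3.25, 2.12], [0, -3.25, 2.12], [0, -3.25, 2.12], [0, 0, 0]], "delta_rot": [[0, 0, 0], [0, 0, 0], [0, 0, 0], [0, 0, 0], [0, 0, 0]]}}

```text
time: 3.43
tool_pos: [0.5366, -0.231, 0.2311]
tcp_rot: [0.164, 1.562, -0.17]
wrist_force: [1.1, 0.5, 0.0]
width: 0.004
```

```bash
python3 - <<'E'
from workcell import *
import cv2,pickle
s=read_state();p,d=read_camera("wrist");print(s['tool_pos'],s['tcp_rot'],s['q'])
cv2.imwrite("pics/w1.png",p[...,::-1]);pickle.dump((s,d),open("w1.pkl","wb"))
E
```

```text
[ 0.53657902 -0.23096847  0.231068  ] [ 0.16446287  1.56241508 -0.16970331] [-0.44762172  0.09157202  1.80566102 -0.00264308  1.24144677 -0.23390529]
```

View pics/w1.png

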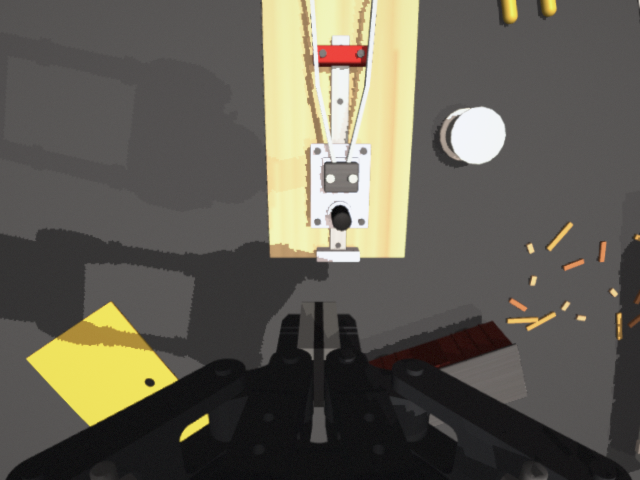

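The wrist view shows the post at about (341,215), the red stop at (341,55) and the board end at row 257. Image up is jig +x, and image right is jig −y.

```bash
python3 - <<'E'
from workcell import *
from h import *
import pickle
s,d=pickle.load(open("w1.pkl","rb"));c=get_calibration("wrist");Rt=wristRt(c,s)
im=cv2.imread("pics/w1.png");h=cv2.cvtColor(im,cv2.COLOR_BGR2HSV)
o=np.array([.59412,-.04968]);x=np.array([.20962,.97778]);y=np.array([-x[1],x[0]])
def show(n,p,z):
    q=ray(c,np.float64(p).reshape(-1,2),z,Rt)[:,:2];print(n,q.round(4).tolist(),[(round((a-o)@x,4),round((a-o)@y,4)) for a in q])
red=((h[...,0]<8)|(h[...,0]>172))&(h[...,1]>170)&(h[...,2]>90);red[120:]=0
v,u=np.nonzero(red);show("stop",(u.mean(),v.mean()),.036);print(u.min(),u.max(),v.min(),v.max())
dark=(h[200:232,325:360,2]<60);v,u=np.nonzero(dark);print("dark",u.min()+325,u.max()+325,v.min()+200,v.max()+200)
show("post top",(u.mean()+325,215),.074)
wood=cv2.inRange(h,(15,40,120),(32,175,255))
for r in(5,90,150,200,250):
    u=np.nonzero(wood[r,230:440])[0]+230;show(f"row{r} {u.min()} {u.max()}",[(u.min()-.5,r),(u.max()+.5,r)],.012)
show("end",[(280,257.5),(395,257.5)],.012)
E
```

```text
stop [[0.5823, -0.1074]] [(np.float64(-0.0589), np.float64(-0.0006))]
318 366 46 63
dark 331 350 206 229
post top [[0.5547, -0.2256]] [(np.float64(-0.1803), np.float64(0.0016))]
row5 262 418 [[0.5275, -0.0511], [0.6551, -0.0781]] [(np.float64(-0.0154), np.float64(0.0649)), (np.float64(-0.015), np.float64(-0.0655))]
row90 264 414 [[0.5127, -0.1175], [0.6405, -0.1449]] [(np.float64(-0.0834), np.float64(0.0654)), (np.float64(-0.0834), np.float64(-0.0653))]
row150 266 411 [[0.5019, -0.1675], [0.6299, -0.1951]] [(np.float64(-0.1345), np.float64(0.0655)), (np.float64(-0.1347), np.float64(-0.0654))]
row200 267 408 [[0.4916, -0.2116], [0.6202, -0.2396]] [(np.float64(-0.1798), np.float64(0.0663)), (np.float64(-0.1802), np.float64(-0.0653))]
row250 270 404 [[0.4822, -0.2593], [0.6092, -0.2871]] [(np.float64(-0.2284), np.float64(0.0655)), (np.float64(-0.229), np.float64(-0.0645))]
end [[0.4902, -0.2689], [0.599, -0.2927]] [(np.float64(-0.2361), np.float64(0.0556)), (np.float64(-0.2366), np.float64(-0.0557))]
```

Call:
{"fn": "carry_out", "kwargs": {"offset": [[0, -2.67, 1.83], [3.5, 0, 0], [3.6, 0, 0], [3.6, 0, 0], [3.0, 0, 0]], "delta_rot": [[0, 0, 0], [0, 0, 0], [0, 0, 0], [0, 0, 0], [0, 0, 0]]}}

```text
time: 3.9
tool_pos: [0.5459, -0.2532, 0.0921]
tcp_rot: [0.165, 1.566, -0.163]
wrist_force: [-0.1, 0.2, 0.1]
width: -0.002
```

Call:
{"fn": "carry_out", "kwargs": {"offset": [[2.5, 0, 0], [1.7, 0, 0], [0, 0, 0], [0, 0, 0], [0, 0, 0]], "delta_rot": [[0, 0, 0], [0, 0, 0], [0, 0, 0], [0, 0, 0], [0, 0, 0]]}}

```text
time: 4.32
tool_pos: [0.548, -0.2545, 0.0538]
tcp_rot: [0.164, 1.563, -0.165]
wrist_force: [0.2, -0.4, 0.6]
width: -0.004
```

```bash
python3 - <<'E'
from workcell import *
from h import *
s=read_state();p,d=read_camera("wrist")
o=np.array([.59412,-.04968]);x=np.array([.20962,.97778]);y=np.array([-x[1],x[0]])
q=s['tool_pos'];print(q,(q[:2]-o)@x,(q[:2]-o)@y,Ro.from_rotvec(s['tcp_rot']).as_matrix().round(4),s['wrist_force'])
cv2.imwrite("pics/w2.png",p[...,::-1])
E
```

```text
[ 0.54797149 -0.25451524  0.05375265] -0.2099574510736602 0.002185529016352223 [[ 1.700e-03  2.082e-01  9.781e-01]
 [-7.000e-04  9.781e-01 -2.082e-01]
 [-1.000e+00 -4.000e-04  1.800e-03]] [ 0.17872503 -0.37152652  0.56252015]
```

View pics/w2.png

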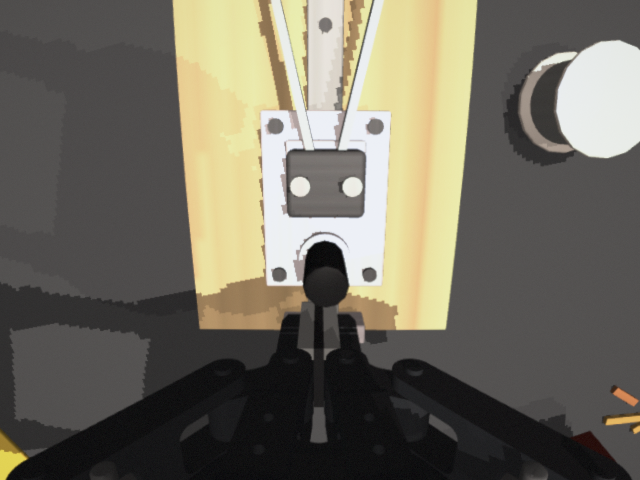

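The fingers stand right behind the post (post at u≈325, fingers at u≈320). I'll push along +x and watch the force.

Call:
{"fn": "carry_out", "kwargs": {"offset": [[0, 0.4, 0.15], [0, 0.7, 0], [0, 0.7, 0], [0, 0.7, 0], [0, 0.7, 0]], "delta_rot": [[0, 0, 0], [0, 0, 0], [0, 0, 0], [0, 0, 0], [0, 0, 0]]}}

```text
time: 4.78
tool_pos: [0.5565, -0.2238, 0.0535]
tcp_rot: [0.164, 1.562, -0.167]
wrist_force: [1.9, -3.7, 2.0]
width: -0.004
```

Call:
{"fn": "carry_out", "kwargs": {"offset": [[0, 0.7, 0], [0, 0.7, 0], [0, 0.6, 0], [0, 0.4, 0], [0, 0.2, 0]], "delta_rot": [[0, 0, 0], [0, 0, 0], [0, 0, 0], [0, 0, 0], [0, 0, 0]]}}

```text
time: 5.2
tool_pos: [0.5606, -0.1974, 0.0521]
tcp_rot: [0.165, 1.565, -0.165]
wrist_force: [-0.3, -3.6, 2.0]
width: -0.001
```

Call:
{"fn": "carry_out", "kwargs": {"offset": [[0, 0.2, 0], [0, 0.2, 0], [0, 0.2, 0], [0, 0.2, 0], [0, 0, 0]], "delta_rot": [[0, 0, 0], [0, 0, 0], [0, 0, 0], [0, 0, 0], [0, 0, 0]]}}

```text
time: 5.62
tool_pos: [0.5622, -0.1901, 0.0521]
tcp_rot: [0.166, 1.565, -0.165]
wrist_force: [0.9, -1.9, 1.1]
width: 0.001
```

Call:
{"fn": "carry_out", "kwargs": {"offset": [[0, 0.15, 0], [0, 0.15, 0], [0, 0.15, 0], [0, 0.15, 0], [0, 0, 0]], "delta_rot": [[0, 0, 0], [0, 0, 0], [0, 0, 0], [0, 0, 0], [0, 0, 0]]}}

```text
time: 6.03
tool_pos: [0.5627, -0.1883, 0.0522]
tcp_rot: [0.159, 1.565, -0.169]
wrist_force: [-2.9, -16.6, 0.6]
width: -0.001
```

The force rose to 16.6 N, so the carriage is at the stop. Back off, lift, and open the gripper.

Call:
{"fn": "carry_out", "kwargs": {"offset": [[0, 0, 0], [0, -1.2, 0], [-3.5, 0, 0], [-4.0, 0, 0], [-4.0, 0, 0]], "delta_rot": [[0, 0, 0], [0, 0, 0], [0, 0, 0], [0, 0, 0], [0, 0, 0]]}}

```text
time: 6.45
tool_pos: [0.5589, -0.1952, 0.1662]
tcp_rot: [0.169, 1.57, -0.164]
wrist_force: [1.2, -0.6, -0.2]
width: -0.001
```

Call:
{"fn": "carry_out", "kwargs": {"offset": [[-3, 0, 0], [0, 2, 0], [0, 3, 0], [0, 3, 0], [0, 0, 0]], "delta_rot": [[0, 0, 0], [0, 0, 0], [0, 0, 0], [0, 0, 0], [0, 0, 0]], "fingers": 1}}

```text
time: 6.87
tool_pos: [0.5778, -0.1131, 0.1969]
tcp_rot: [0.167, 1.566, -0.16]
wrist_force: [-0.8, -0.0, -0.7]
width: 0.708
```

```bash
python3 - <<'E'
from workcell import *
from h import *
import pickle
s=read_state();p,d=read_camera("wrist")
o=np.array([.59412,-.04968]);x=np.array([.20962,.97778]);y=np.array([-x[1],x[0]])
q=s['tool_pos'];print(q,(q[:2]-o)@x,(q[:2]-o)@y,s['tcp_rot'],s['width'])
cv2.imwrite("pics/w3.png",p[...,::-1]);pickle.dump((s,d),open("w3.pkl","wb"))
E
```

```text
[ 0.57777957 -0.11310783  0.19691776] -0.06544374633584775 0.002681605001097434 [ 0.16721402  1.56600255 -0.16023783] 0.7079128072036286
```

View pics/w3.png

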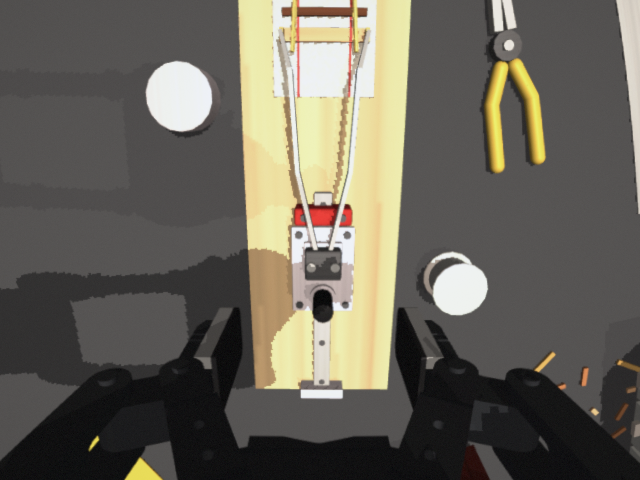

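Carriage is home, and the open tips at (285,40) and (364,40) stand outside the rails. Next I'll measure the leaf midline.

```bash
python3 - <<'E'
from workcell import *
from h import *
import pickle
s,d=pickle.load(open("w3.pkl","rb"));c=get_calibration("wrist");Rt=wristRt(c,s)
im=cv2.imread("pics/w3.png");h=cv2.cvtColor(im,cv2.COLOR_BGR2HSV)
o=np.array([.59412,-.04968]);x=np.array([.20962,.97778]);y=np.array([-x[1],x[0]])
J=lambda p,z:[(round(float((a[:2]-o)@x),4),round(float((a[:2]-o)@y),4)) for a in ray(c,np.float64(p).reshape(-1,2),z,Rt)]
red=((h[...,0]<8)|(h[...,0]>172))&(h[...,1]>170)&(h[...,2]>90);red[:190]=0;red[240:]=0
v,u=np.nonzero(red);print("stop",J((u.mean(),v.mean()),.036))
wood=cv2.inRange(h,(15,40,120),(32,175,255))
for r in(110,130,150,170):
    g=(h[r,270:380,1]<45)&(h[r,270:380,2]>100);u=np.nonzero(g)[0]+270
    w=np.nonzero(wood[r,230:430])[0]+230
    print(r,u,J([(u.min()-.5,r),(u.max()+.5,r)],.054),J([(w.min()-.5,r),(w.max()+.5,r)],.012))
print("tips ends",J([(283,30),(367,30)],.03),"post",J((322,300),.074),"paper edge",J((324,97),.012))
E
```

```text
stop [(-0.0567, 0.0005)]
110 [290 291 292 293 294 295 353 354 355 356 357 358] [(0.022, 0.0235), (0.0221, -0.0241)] [(0.024, 0.0655), (0.0242, -0.0655)]
130 [292 293 294 295 296 351 352 353 354 355 356] [(0.0085, 0.0223), (0.0086, -0.023)] [(0.0085, 0.0654), (0.0087, -0.0655)]
150 [293 294 295 296 297 350 351 352 353 354] [(-0.0052, 0.0219), (-0.0051, -0.0219)] [(-0.0073, 0.0653), (-0.0071, -0.0655)]
170 [295 296 297 298 299 348 349 350 351 352] [(-0.0192, 0.0206), (-0.0192, -0.0208)] [(-0.0234, 0.0653), (-0.0233, -0.0656)]
tips ends [(0.0788, 0.0291), (0.079, -0.0312)] post [(-0.1113, 0.0008)] paper edge [(0.0335, -0.0007)]
```

Call:
{"fn": "carry_out", "kwargs": {"offset": [[0, 2.5, 0.1], [0, 2.5, 0.1], [0, 2.0, 0.1], [0, 0.4, 0], [0, 0, 0]], "delta_rot": [[0, 0, 0], [0, 0, 0], [0, 0, 0], [0, 0, 0], [0, 0, 0]]}}

```text
time: 7.33
tool_pos: [0.5958, -0.0457, 0.1966]
tcp_rot: [0.165, 1.566, -0.164]
wrist_force: [0.0, -0.3, -0.1]
width: 1.003
```

Call:
{"fn": "carry_out", "kwargs": {"offset": [[3.0, 0, 0], [3.0, 0, 0], [3.0, 0, 0], [0, 0, 0], [0, 0, 0]], "delta_rot": [[0, 0, 0], [0, 0, 0], [0, 0, 0], [0, 0, 0], [0, 0, 0]]}}

```text
time: 7.75
tool_pos: [0.5938, -0.0474, 0.1051]
tcp_rot: [0.167, 1.57, -0.167]
wrist_force: [-0.0, -0.7, 0.7]
width: 1.001
```

```bash
python3 - <<'E'
from workcell import *
from h import *
s=read_state()
o=np.array([.59412,-.04968]);x=np.array([.20962,.97778]);y=np.array([-x[1],x[0]])
q=s['tool_pos'];print(q,(q[:2]-o)@x,(q[:2]-o)@y,s['width'],s['wrist_force'],Ro.from_rotvec(s['tcp_rot']).as_matrix().round(4))
E
```

```text
[ 0.59378696 -0.04741604  0.10506712] 0.0021438399454858214 0.0008002113420631324 1.000914328641304 [-0.0361142  -0.73519725  0.70346789] [[-6.000e-03  2.106e-01  9.776e-01]
 [ 4.000e-04  9.776e-01 -2.106e-01]
 [-1.000e+00 -8.000e-04 -5.900e-03]]
```

Call:
{"fn": "carry_out", "kwargs": {"offset": [[0, 1.1, 0.1], [2.5, 0, 0], [2.5, 0, 0], [2.0, 0, 0], [0, 0, 0]], "delta_rot": [[0, 0, 0], [0, 0, 0], [0, 0, 0], [0, 0, 0], [0, 0, 0]]}}

```text
time: 8.17
tool_pos: [0.5983, -0.0354, 0.0357]
tcp_rot: [0.166, 1.568, -0.166]
wrist_force: [-1.5, -0.1, 0.2]
width: 1.001
```

```bash
python3 - <<'E'
from workcell import *
from h import *
s=read_state()
o=np.array([.59412,-.04968]);x=np.array([.20962,.97778]);y=np.array([-x[1],x[0]])
q=s['tool_pos'];print(q,(q[:2]-o)@x,(q[:2]-o)@y,s['width'],s['wrist_force'],Ro.from_rotvec(s['tcp_rot']).as_matrix().round(4))
p,d=read_camera("wrist");cv2.imwrite("pics/w4.png",p[...,::-1])
E
```

```text
[ 0.59832823 -0.03537372  0.03570776] 0.01487052419105372 -0.0011158438088794296 1.0008134667256803 [-1.45144926 -0.14255204  0.16524902] [[-3.300e-03  2.095e-01  9.778e-01]
 [ 5.000e-04  9.778e-01 -2.095e-01]
 [-1.000e+00 -2.000e-04 -3.300e-03]]
```

View pics/w4.png

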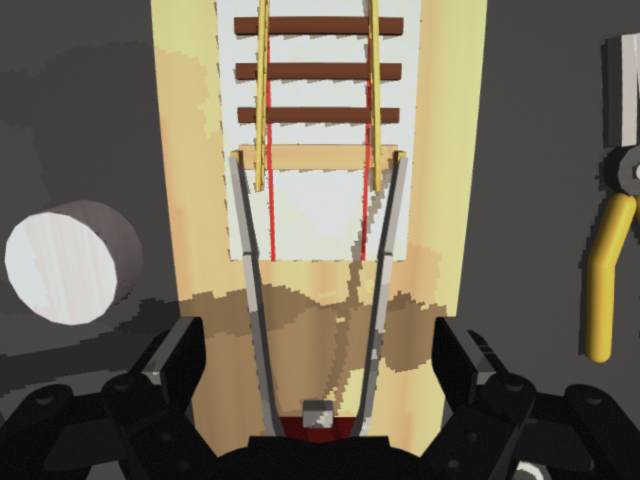

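The leaves are centred between the pads: the gap centre and the leaf midpoint both lie near u≈320. Lower 1 cm and begin closing in steps.

Call:
{"fn": "carry_out", "kwargs": {"offset": [[0.5, 0, 0], [0.5, 0, 0], [0, 0, 0], [0, 0, 0], [0, 0, 0]], "delta_rot": [[0, 0, 0], [0, 0, 0], [0, 0, 0], [0, 0, 0], [0, 0, 0]], "fingers": 0.1, "newtons": 30}}

```text
time: 8.63
tool_pos: [0.5997, -0.0358, 0.0281]
tcp_rot: [0.166, 1.564, -0.166]
wrist_force: [-0.8, 0.8, 1.0]
width: 0.55
```

Call:
{"fn": "carry_out", "kwargs": {"offset": [[0, 0, 0], [0, 0, 0], [0, 0, 0], [0, 0, 0], [0, 0, 0]], "delta_rot": [[0, 0, 0], [0, 0, 0], [0, 0, 0], [0, 0, 0], [0, 0, 0]], "fingers": -0.1}}

```text
time: 9.05
tool_pos: [0.5997, -0.0358, 0.0276]
tcp_rot: [0.166, 1.564, -0.166]
wrist_force: [-1.9, 0.2, 4.1]
width: 0.449
```

```bash
cat > look.py <<'E'
import sys
from workcell import *
from h import *
s=read_state();c=get_calibration("wrist");Rt=wristRt(c,s)
o=np.array([.59412,-.04968]);x=np.array([.20962,.97778]);y=np.array([-x[1],x[0]])
q=s['tool_pos'];print(q,'jig',(q[:2]-o)@x,(q[:2]-o)@y,'w',s['width'],'f jig x,y,z',s['wrist_force'][:2]@x,s['wrist_force'][:2]@y,s['wrist_force'][2])
p,d=read_camera("wrist");cv2.imwrite(f"pics/{sys.argv[1]}.png",p[...,::-1])
im=p[...,::-1];h=cv2.cvtColor(np.ascontiguousarray(im),cv2.COLOR_BGR2HSV)
# predicted pixel positions of gauge-line points and tip tops on the lines
P=lambda X,Y,Z:np.r_[o+X*x+Y*y,Z]
print("pred line z.0125 at x=.05:",proj(c,[P(.05,.019,.0125),P(.05,-.019,.0125)],Rt).round(1).tolist())
print("pred inner tip top on line x=.077 z=.027:",proj(c,[P(.077,.019,.027),P(.077,-.019,.027)],Rt).round(1).tolist())
print("open would be:",proj(c,[P(.077,.03,.027),P(.077,-.03,.027)],Rt).round(1).tolist())
E
python3 look.py w5
```

```text
[ 0.59974921 -0.03580398  0.02762574] jig 0.014747694307531622 -0.0025954389161315164 w 0.4490332207070549 f jig x,y,z -0.2221049762812257 1.866010378661889 4.123879595515
pred line z.0125 at x=.05: [[267.1, 229.4], [359.4, 229.3]]
pred inner tip top on line x=.077 z=.027: [[259.3, 166.7], [365.5, 166.5]]
open would be: [[228.8, 167.0], [396.1, 166.6]]
```

View pics/w5.png

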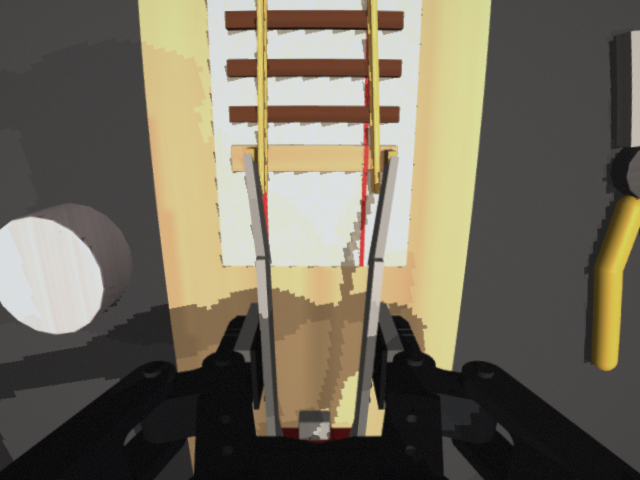

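The left tip leads: it is about 11 px outside its line and the right tip about 25 px. TCP is 2.6 mm to −y. Shift to +y and keep closing slowly.

Call:
{"fn": "carry_out", "kwargs": {"offset": [[0, 0, -0.12], [0, 0, -0.12], [0, 0, 0], [0, 0, 0], [0, 0, 0]], "delta_rot": [[0, 0, 0], [0, 0, 0], [0, 0, 0], [0, 0, 0], [0, 0, 0]], "fingers": -0.17}}

```text
time: 9.52
tool_pos: [0.5979, -0.0355, 0.0275]
tcp_rot: [0.166, 1.563, -0.166]
wrist_force: [0.0, 1.2, 2.8]
width: 0.412
```

```bash
python3 look.py w6; python3 - <<'E'
import cv2
im=cv2.imread("pics/w6.png")[130:330,210:420];cv2.imwrite("pics/w6c.png",cv2.resize(im,None,fx=3,fy=3,interpolation=cv2.INTER_CUBIC))
E
```

```text
[ 0.59790583 -0.03549873  0.02753402] jig 0.014659747776522056 -0.0007290291917511677 w 0.4122742141766075 f jig x,y,z 1.2198299906629202 0.24890965730080697 2.812617441248783
pred line z.0125 at x=.05: [[271.6, 229.3], [363.9, 229.1]]
pred inner tip top on line x=.077 z=.027: [[264.4, 166.5], [370.7, 166.3]]
open would be: [[233.8, 166.7], [401.3, 166.4]]
```

View pics/w6c.png

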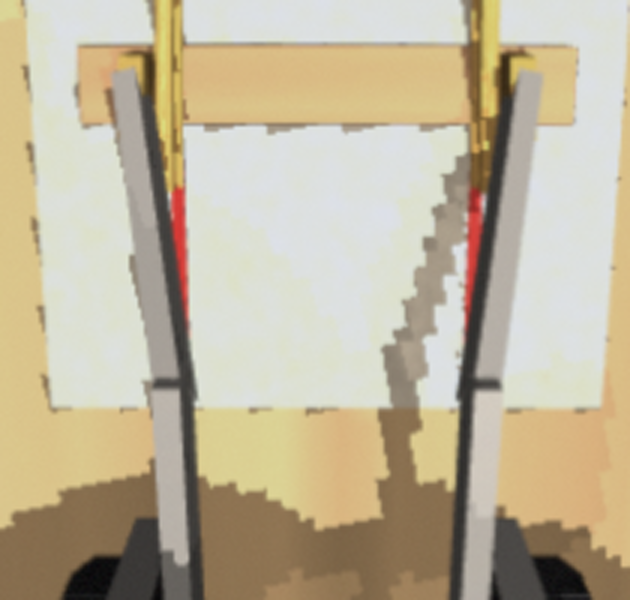

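At width 0.412 the tips measure about 42.5 mm apart, against 42.8 mm from the linear model. Rails have started in and balance is good. The target is 38 mm at width about 0.375.

Call:
{"fn": "carry_out", "kwargs": {"offset": [[0, 0, -0.03], [0, 0, 0], [0, 0, 0], [0, 0, 0], [0, 0, 0]], "delta_rot": [[0, 0, 0], [0, 0, 0], [0, 0, 0], [0, 0, 0], [0, 0, 0]], "fingers": -0.25}}

```text
time: 9.98
tool_pos: [0.5975, -0.0353, 0.0277]
tcp_rot: [0.166, 1.563, -0.166]
wrist_force: [2.5, 1.2, 4.2]
width: 0.38
```

Call:
{"fn": "carry_out", "kwargs": {"offset": [[0, 0, 0], [0, 0, 0], [0, 0, 0], [0, 0, 0], [0, 0, 0]], "delta_rot": [[0, 0, 0], [0, 0, 0], [0, 0, 0], [0, 0, 0], [0, 0, 0]]}}

```text
time: 10.4
tool_pos: [0.5975, -0.0353, 0.0276]
tcp_rot: [0.166, 1.563, -0.166]
wrist_force: [3.1, 0.8, 5.3]
width: 0.38
```

```bash
python3 look.py w7; python3 - <<'E'
import cv2
im=cv2.imread("pics/w7.png")[130:280,220:420];cv2.imwrite("pics/w7c.png",cv2.resize(im,None,fx=4,fy=4,interpolation=cv2.INTER_CUBIC))
E
```

```text
[ 0.5974573  -0.03527816  0.02764638] jig 0.014781396380442596 -0.00024423418612613693 w 0.380408477232323 f jig x,y,z 1.436463773575075 -2.85692952836015 5.25338295706783
pred line z.0125 at x=.05: [[272.8, 229.5], [365.1, 229.3]]
pred inner tip top on line x=.077 z=.027: [[265.8, 166.8], [372.0, 166.6]]
open would be: [[235.3, 167.0], [402.6, 166.7]]
```

View pics/w7c.png

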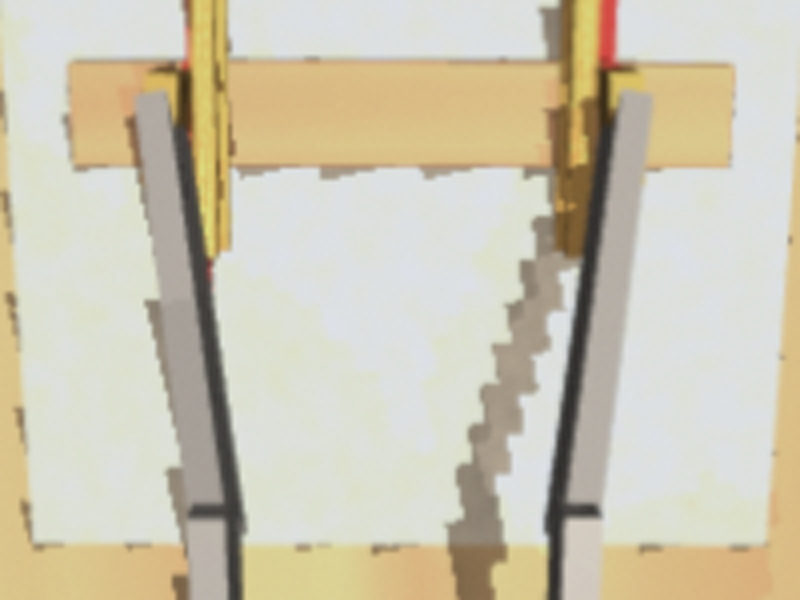

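Tips measure about 38 mm apart, with inner faces at u≈266 and 372 against predicted line positions of 265.8 and 372.0. The rails cover the lines, and the state is steady over two calls. Handing in.

```bash
python3 - <<'E'
from workcell import *
s=read_state();print(s['width'],abs(s['joint_vel']).max(),s['wrist_force'],s['time']);print(finish_job())
E
```

```text
0.37442630536913396 0.001554525541147915 [1.07095043 1.41449217 5.18885335] 10.45
the job is handed in; nothing more can be done
None
```

I pushed the carriage home with shut fingers behind the post, then squeezed both leaves in steps until the tips were on the red lines. I handed the job in still holding, at 10.45 s of robot time. `finish_job` reports no verdict, so I don't know how it was judged.

- **Carriage:** it slid at about 4 N, then the force rose to 16.6 N at the stop. The picture after that showed it against the red stop with the tips still open.
- **Squeeze:** the last picture showed the tips about 38 mm apart, each within about 0.5 mm of where its line should be. The rails were lying over the lines. The gripper opening was 0.374 to 0.380, which agrees with 38 to 38.5 mm.
- **Stillness:** the arm was at rest, with joint speeds under 0.002 rad/s.
- **Not fully confirmed:**
  - The force on each leaf was not measured separately. The wrist showed a net sideways force of up to about 3 N, so the two sides may not be pressed quite equally.
  - Positions along the jig measured by the wrist camera came out 3 to 5 mm too far forward of the known dimensions. I set the squeeze position from the contact with the post instead.

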